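# Close the open outlet of the purge block

## Robot

A 7-joint arm with a two-finger parallel gripper is mounted at the origin on a cart in front of the work surface, level with it; the furniture and walls round the work are solid. World frame = base frame: x ahead of the robot, y to its left, z up, the work surface at z = 0. Lengths are in m, angles in rad, forces in N, time in s.
With the tool pointing down it reaches from about 0.35 to 0.9 m from the base axis. Payload 8.1 kg.
Tool frame: the origin (TCP) lies midway between the tips of the shut fingers; the grasp point (between the pads) lies 19 mm behind it; z points along the fingers, y is the line along which they close (so a half turn about z gives the same grasp; the last joint's range is limited). The gripper opens to 92 mm and grips with 3 to 60 N. Pads are 19 mm wide; open, the fingers measure 130 mm over their backs; the gripper's body (75 mm by 190 mm) begins 47 mm behind the grasp point.
Start: joints at [-1.426, 0.434, 0.025, 1.573, -0.012, 1.134, -0.075], TCP at [0.153, 0.606, 0.227] pointing down, gripper open.
Joint ranges: [-2.62, 2.62], [-0.44, 2.09], [-1.27, 1.32], [0.08, 2.57], [-1.32, 4.46], [0.12, 2], [-2.74, 2.74]. Speed limits (rad/s): [2.22, 2.22, 3.01, 3.01, 3.14, 3.14, 3.14].

## Interface

Orientations are given as a rotation vector (axis times angle).
In Python, from cell import arm gives the robot as it stands.
- The arm moves only by the tool carry_out, never from a script. Its arguments are lists of equal length, an entry for each row: "claw": the finger opening in cm, from 0 to 9.18; "delta_pos": the shift along the tool's x, y, z in cm, a list of three; "angular": the turn, a rotation vector about the tool's x, y, z in rad, a list of three. In form: {"claw": [claw, ...], "delta_pos": [[dx, dy, dz], ...], "angular": [[ax, ay, az], ...]}. A call has 1 to 20 rows; each row shifts and turns the commanded pose from where the row before left it, along the tool's axes as they then stand; what a row does not reach is not made up. A row lasts 1/10 s, in which the tool goes at most 50 mm and 8.59 degrees, less where a joint would pass 70% of its speed; a pose out of reach is approached as far as the arm can. A call with a gripper value outside its range is refused whole. The fingers move at their own pace and stop on an object; "force" is the grip in N (left out, the last holds). Time passes only in rows, so rows that do not move let the fingers close. It gives the time, the measured TCP pose, the force, the opening and the grip force at its end, in the units of the state.
- arm.observe(): the state, without advancing time (a new reading comes with each control period).
- arm.get_image(name): name is "scene" or "top" or "wrist"; returns a dict with "frame" (480x640x3 uint8, red, green, blue), "mtx" (3x3 intrinsics, pixels), "T" (4x4, takes a point from camera to world coordinates). Camera axes: x right, y down, z forward; pixel columns grow to the right and rows downward; lengths in m; the calibration is good to about 2 mm. A picture is of the moment at which its call begins. There is no depth.
- arm.sign_off(): hands the job in; it is judged then, once.
Trained networks look in a picture, given as the dict that the camera call returned (one of the last four; its "shot" number tells which), for a name from the list of things; names that differ only in an ending like _2 or _b are one class to them, and where a whole thing is asked for, a point or a joint stands for the part that bears it (a point fixed in the world has none). Each returns a list of dicts, best first, with "conf" (0 to 1); they miss things now and then, are a little off and sometimes report something else, mostly with a low value. They report only what shows in the picture. A call takes as long as a camera call.
- arm.look_for(label, picture): "centre" ([column, row] as shares, 0 to 1, of the picture: columns of its width, rows of its height, amid what is visible of it).
- arm.trace(label, picture): "region" (480x640 bool, what is visible of it) and "centre" ([column, row] as shares, 0 to 1, of the picture: columns of its width, rows of its height, amid what is visible of it).
- arm.place_of(label, picture): "centre" ([column, row] as shares, 0 to 1, of the picture: columns of its width, rows of its height: a listed point, or the origin of a listed thing).
The state is a dict: "clock": time; "joints": joint angles; "dq": joint speeds; "joint_efforts": joint torques, N m; "position": TCP position; "ee_rot": TCP orientation; "force": force on the tool from outside, world axes, zero at the start; "ft_torque": the same for the moment, N m; "width": opening from 0.0 (shut) to 1.0 (fully open); "gripper_force": force on a finger pad.
Only numpy, scipy, OpenCV 4.12 (cv2) and the standard library are available. Lean on these libraries where they do the work, as an engineer would, in place of code of your own. Each camera call takes 0.05 s, during which the arm holds its last target. There are 200 camera calls.

## Task

The purge-gas block beside the microscope has one outlet closed by a red cap, while its other tapered spigot is open. Take the loose red cap, which fits it, and with the gripper press it (do not just drop it) straight down onto the open spigot until it is fully home on the steel collar and stays on by friction alone, then let go. Leave the wider yellow cap standing where it is.

Things in the scene. Friction and masses are not known exactly. Their poses are not given: they have to be found in the camera images.
- red_cap: Loose red plastic cap, 60 mm high, 40 to 85 g, standing mouth down on the bench. Round about z: the top 22 mm is a solid knurled grip 34 mm wide with a white disc on top; below it a hollow skirt, 42 mm wide outside at the mouth. Bore 30 mm wide at the mouth, 38 mm deep, narrowing upward 6 degrees a side. Origin: centre of the mouth (underside); z up through the grip.
- yellow_cap: Loose yellow cap of the same form, too wide for the spigot: 60 mm high, grip 46 mm in diameter, mouth 56 mm outside. A bystander, to be left standing. Origin: centre of its mouth (underside).
- purge_block: Fixed aluminium block, 190 mm along y, 64 mm along x, body top 26 mm above the bench. Steel collars, 44 mm wide, tops 30 mm above the bench, at y = -55 mm (open spigot) and +55 mm (under a fixed red cap, its top at 90 mm). Between them a low tap. Scope and eyepiece stand, up to 0.3 m tall, lie to its right (-y): pass above. Origin: centre of the underside; z up.
- open_collar (a point): Centre of the collar's top face at the foot of the open spigot, a steel cone rising 36 mm (tip 8 mm wide) with six springy black ribs that form a taper 33 mm wide at the foot, 27 mm at the top. Set on without force the cap stops with its mouth some 9 to 13 mm above this point; pressed with 5 to 15 N it slides on until its mouth rests on the collar here, and stays.

How it is judged:
On the way:
1. the robot presses the red cap home on the open spigot: the cap is down within 5 mm of the collar, centred within 6 mm, while the robot is still touching it (horizontal distance between red_cap and open_collar below 0.006 m and z of red_cap in the frame of open_collar below 0.005 m and (contact force between red_cap and the fingers above 1 N or contact force between red_cap and the arm above 1 N)), for 0.1 s.
At the end, for the whole second after the job is handed in: The red cap stands upright (within about 8 degrees) on the open spigot, centred within 6 mm, its mouth no more than 5 mm above the steel collar, at rest and released (horizontal distance between red_cap and open_collar below 0.006 m and z of red_cap in the frame of open_collar between -0.004 and 0.005 m and angle between red_cap's own z axis and vertical below 0.15 rad and linear speed of red_cap below 0.01 m/s); the robot touches nothing.
It fails at once if the yellow cap is moved more than 40 mm or tipped over (distance of yellow_cap from where it was at the start of the episode above 0.04 m or angle between yellow_cap's own z axis and vertical above 0.5 rad).
It also fails if it takes over 38 s, if anything falls off the work surface, if the arm or the gripper's body presses on something with over 40 N, if the wrist force passes 120 N, or if a joint passes its speed limit or range.

## Working session

There is one attempt and no reset: what is moved stays moved. The work goes in short steps, Python scripts to look and compute and a tool call to move; the robot and the scene stay as the last step left them, time stands still between calls to the robot, and variables do not carry over. Pictures are saved under pics/ and viewed, at most 10 in all, crops included, and the job is handed in when it is done.

Besides the shell and the picture viewer there is one more tool, called by a JSON object that holds its "name" and its "arguments", one argument or row to a line. carry_out: Moves the arm, as the interface text tells. Its arguments: {"type":"object","properties":{"claw":{"type":"array","items":{"type":"number"}},"delta_pos":{"type":"array","items":{"type":"array","items":{"type":"number"}}},"angular":{"type":"array","items":{"type":"array","items":{"type":"number"}}},"force":{"type":"number"}},"required":["claw","delta_pos","angular"]}

```bash
mkdir -p pics; cat > h.py <<'E'
from cell import arm
import numpy as np, cv2
def snap(n,save=None):
    p=arm.get_image(n)
    if save: cv2.imwrite('pics/'+save,cv2.cvtColor(p['frame'],cv2.COLOR_RGB2BGR))
    return p
def ray(p,c):
    d=np.linalg.inv(p['mtx'])@[c[0]*640,c[1]*480,1]; T=p['T']
    return T[:3,3],T[:3,:3]@d
def atz(p,c,z):
    o,d=ray(p,c); return o+d*(z-o[2])/d[2]
def tri(rs):
    A=np.zeros((3,3));b=np.zeros(3)
    for o,d in rs:
        d=d/np.linalg.norm(d);M=np.eye(3)-np.outer(d,d);A+=M;b+=M@o
    return np.linalg.solve(A,b)
E
python3 - <<'E'
from h import *
np.set_printoptions(precision=4,suppress=True)
s=arm.observe();print(s['clock'],s['position'],s['ee_rot'],s['width'],s['force'])
for n in('top','scene','wrist'):
    p=snap(n,n+'0.png');print(n,p['T'][:3,3])
    for l,z in(('red_cap',0),('yellow_cap',0),('open_collar',.03),('purge_block',0)):
        for r in arm.place_of(l,p)[:2]:print(l,r['conf'],np.array(r['centre'])*[640,480],atz(p,r['centre'],z))
E
```

```text
0.0 [0.1532 0.6054 0.2259] [-0.3883 -3.1175  0.0025] 1.0018945172479654 [-0.4083 -0.2741  0.4118]
top [0.4187 0.1392 0.9154]
red_cap 0.77 [383.296 300.912] [0.4295 0.024  0.    ]
yellow_cap 0.9 [329.6 283.2] [0.4609 0.1153 0.    ]
open_collar 0.94 [311.616 202.992] [0.5953 0.1442 0.03  ]
purge_block 0.96 [282.368 214.704] [0.5812 0.1956 0.    ]
scene [ 0.1725 -0.3442  0.6651]
red_cap 0.68 [323.776 333.888] [0.4296 0.0229 0.    ]
yellow_cap 0.71 [310.528 286.704] [0.4647 0.1155 0.    ]
purge_block 0.59 [337.6   233.088] [0.58   0.1977 0.    ]
wrist [0.0881 0.6226 0.3843]
```

View pics/top0.png

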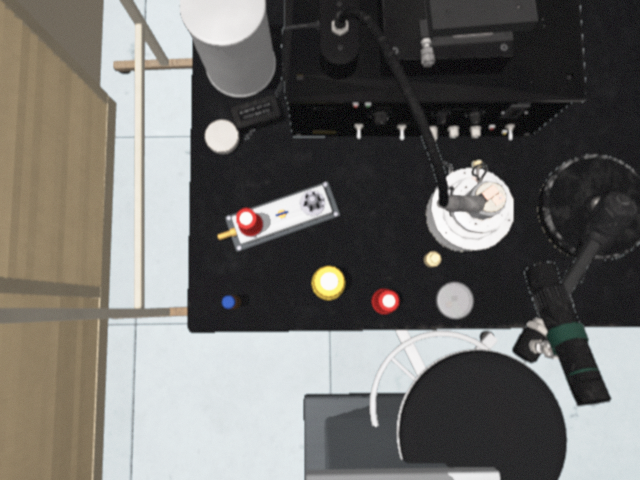

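View pics/scene0.png

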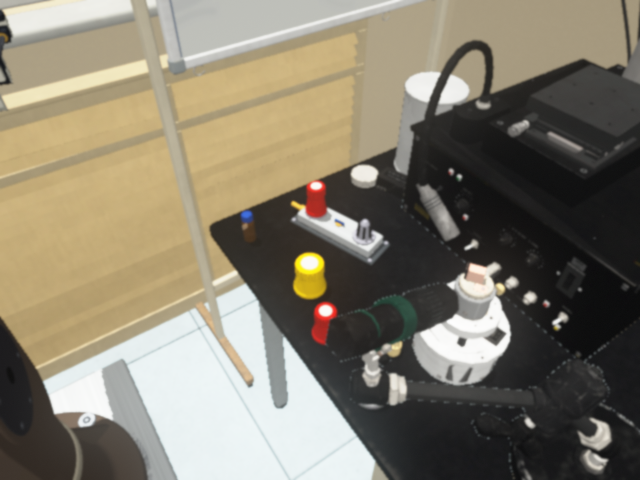

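Top view: loose red cap at (385,300), yellow cap at (329,283), open spigot at (313,202) and the fixed red cap at (249,221). The scene view agrees, and the tall eyepiece and hose lie well to the right of all of them. I'll bring the tool above the red cap with the closing line roughly along world x, which keeps the fingers clear of the yellow cap.

```bash
cat >> h.py <<'E'
from scipy.spatial.transform import Rotation as R
def plan(target,heading,n,z0=None):
    """n equal world steps -> rows in tool axes (cm, rad), heading = direction of tool y"""
    s=arm.observe();p=np.array(s['position']);M=R.from_rotvec(s['ee_rot']);y=M.as_matrix()[:,1]
    h0=np.arctan2(y[1],y[0])
    G=np.array([[-np.sin(heading),np.cos(heading),0],[np.cos(heading),np.sin(heading),0],[0,0,-1]]).T
    rv=(M.inv()*R.from_matrix(G)).as_rotvec();out=[]
    for i in range(n):
        c=M*R.from_rotvec(rv*i/n);out.append(list(map(float,np.round(c.inv().apply((np.array(target)-p)/n*100),2))))
    print(h0,'rot/row',np.round(rv/n,4));print(out)
E
python3 -c "
from h import *
plan([.43,.0235,.2],-.1,17)"
```

```text
1.3228721690579774 rot/row [0.     0.     0.0837]
[[-2.42, -2.92, 0.16], [-2.65, -2.71, 0.16], [-2.87, -2.48, 0.16], [-3.07, -2.23, 0.16], [-3.24, -1.96, 0.16], [-3.4, -1.69, 0.16], [-3.53, -1.4, 0.16], [-3.63, -1.1, 0.16], [-3.71, -0.79, 0.16], [-3.76, -0.48, 0.16], [-3.79, -0.16, 0.16], [-3.79, 0.16, 0.16], [-3.76, 0.47, 0.16], [-3.71, 0.79, 0.16], [-3.63, 1.09, 0.16], [-3.53, 1.39, 0.16], [-3.4, 1.68, 0.16]]
```

{"name": "carry_out", "arguments": {
  "claw": [9,9,9,9,9,9,9,9,9,9,9,9,9,9,9,9,9,9,9],
  "delta_pos": [
    [-2.4,-2.9,0.2],
    [-2.6,-2.7,0.2],
    [-2.9,-2.5,0.2],
    [-3.1,-2.2,0.2],
    [-3.2,-2.0,0.2],
    [-3.4,-1.7,0.2],
    [-3.5,-1.4,0.2],
    [-3.6,-1.1,0.2],
    [-3.7,-0.8,0.2],
    [-3.8,-0.5,0.2],
    [-3.8,-0.2,0.2],
    [-3.8,0.2,0.2],
    [-3.8,0.5,0.2],
    [-3.7,0.8,0.2],
    [-3.6,1.1,0.2],
    [-3.5,1.4,0.2],
    [-3.4,1.7,0.2],
    [0,0,0],
    [0,0,0]
  ],
  "angular": [
    [0,0,0.084],
    [0,0,0.084],
    [0,0,0.084],
    [0,0,0.084],
    [0,0,0.084],
    [0,0,0.084],
    [0,0,0.084],
    [0,0,0.084],
    [0,0,0.084],
    [0,0,0.084],
    [0,0,0.084],
    [0,0,0.084],
    [0,0,0.084],
    [0,0,0.084],
    [0,0,0.084],
    [0,0,0.084],
    [0,0,0.084],
    [0,0,0],
    [0,0,0]
  ]
}}

```text
clock: 2.65
position: [0.4285, 0.0225, 0.1928]
ee_rot: [2.337, 2.099, 0.0]
force: [0.5, 0.4, -0.3]
width: 0.98
gripper_force: 0.0
```

```bash
python3 - <<'E'
from h import *
np.set_printoptions(precision=4,suppress=True)
s=arm.observe();print(s['clock'],s['position'],s['ee_rot'],s['joints'],s['force'])
for n in('wrist','top','scene'):
    p=snap(n,n+'1.png')
    for l,z in(('red_cap',0),('yellow_cap',0),('open_collar',.03)):
        for r in arm.place_of(l,p)[:2]:print(n,l,r['conf'],np.array(r['centre'])*[640,480],atz(p,r['centre'],z))
E
```

```text
2.65 [0.4285 0.0225 0.1928] [2.3369 2.0994 0.0001] [-0.718   0.1541  0.6232  2.106  -0.1133  0.9131 -0.1379] [ 0.4911  0.362  -0.2688]
wrist red_cap 0.68 [527.104  35.088] [0.6095 0.1515 0.    ]
wrist red_cap 0.57 [323.072 212.208] [0.4311 0.0249 0.    ]
wrist yellow_cap 0.87 [348.48 100.32] [0.4621 0.1171 0.    ]
wrist open_collar 0.69 [529.024  39.792] [0.5961 0.1428 0.03  ]
top red_cap 0.51 [384.512 302.016] [0.4276 0.022  0.    ]
top yellow_cap 0.56 [330.176 283.488] [0.4604 0.1143 0.    ]
top open_collar 0.59 [310.272 203.184] [0.595  0.1464 0.03  ]
scene red_cap 0.59 [322.496 336.624] [0.425  0.0197 0.    ]
scene yellow_cap 0.6 [309.824 283.296] [0.4678 0.1226 0.    ]
scene open_collar 0.69 [363.712 232.896] [0.6018 0.1472 0.03  ]
```

View pics/wrist1.png

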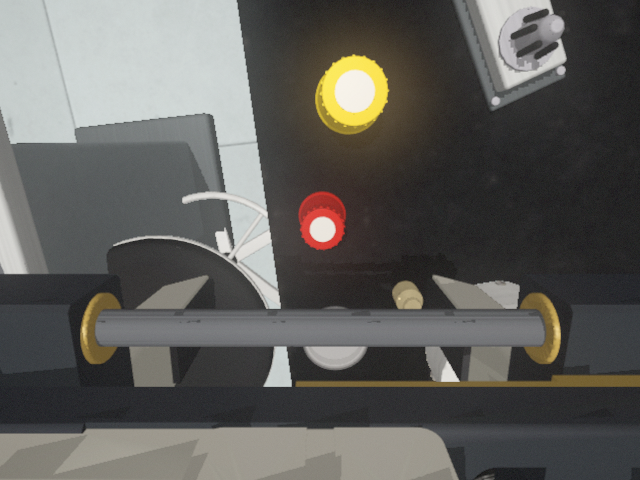

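Wrist view: the red cap's white disc is at (322,230), the yellow cap at (355,92), and the open spigot at top right (528,42). A small beige item sits at (408,297). Next I'll refine the cap position from its white disc.

```bash
python3 - <<'E'
from h import *
np.set_printoptions(precision=4,suppress=True)
rs=[]
for n,c in(('wrist',(322,230)),('top',(389,300)),('scene',(325,310))):
    p=snap(n);f=p['frame'].astype(int);m=np.zeros((480,640),np.uint8)
    x,y=c;w=22;sub=f[y-w:y+w,x-w:x+w];m[y-w:y+w,x-w:x+w]=(sub.min(2)>170)
    k,lab,st,ce=cv2.connectedComponentsWithStats(m);
    if k<2: continue
    i=1+np.argmin(np.linalg.norm(ce[1:]-c,axis=1)+1000*(st[1:,4]<15));print(n,ce[i],st[i],end=' ')
    cc=(ce[i]+.5)/[640,480];print(atz(p,cc,.06));rs.append(ray(p,cc))
print('tri',tri(rs))
p=snap('wrist');T=p['T'];
print('beige',atz(p,(408/640,297/480),.03))
E
```

```text
wrist [322.4241 230.1262] [310 218  26  25 507] [0.43   0.0228 0.06  ]
top [384.6471 300.2353] [383 296   4  10  34] [0.429  0.0286 0.06  ]
scene [325.0696 310.1478] [319 305  13  11 115] [0.4319 0.0226 0.06  ]
tri [0.4305 0.0248 0.0587]
beige [ 0.4969 -0.0506  0.03  ]
```

{"name": "carry_out", "arguments": {
  "claw": [9,9,9,9,9,9,9,0,0,0,0,0,0,0,0],
  "delta_pos": [
    [0,0.2,3.5],
    [0,0,3.5],
    [0,0,3.5],
    [0,0,2.5],
    [0,0,1.5],
    [0,0,1.05],
    [0,0,0],
    [0,0,0],
    [0,0,0],
    [0,0,0],
    [0,0,0],
    [0,0,0],
    [0,0,0],
    [0,0,0],
    [0,0,0]
  ],
  "angular": [
    [0,0,0],
    [0,0,0],
    [0,0,0],
    [0,0,0],
    [0,0,0],
    [0,0,0],
    [0,0,0],
    [0,0,0],
    [0,0,0],
    [0,0,0],
    [0,0,0],
    [0,0,0],
    [0,0,0],
    [0,0,0],
    [0,0,0]
  ],
  "force": 40
}}

```text
clock: 4.95
position: [0.4302, 0.023, 0.0372]
ee_rot: [-2.335, -2.102, -0.0]
force: [0.7, -0.4, 0.7]
width: 0.342
gripper_force: 40.1
```

```bash
python3 - <<'E'
from h import *
plan([.595,.10,.20],-.1,1)
E
```

```text
-0.10507245539047197 rot/row [-0.     -0.0001 -0.0051]
[[9.38, 15.58, -16.28]]
```

{"name": "carry_out", "arguments": {
  "claw": [0,0,0,0,0,0,0,0,0,0,0,0,0,0],
  "delta_pos": [
    [0,0,-1],
    [0,0,-2],
    [0,0,-3],
    [0,0,-3],
    [0,0,-3],
    [0,0,-3],
    [1,2,-1.3],
    [2,3,0],
    [2,3,0],
    [2,3,0],
    [1.5,3,0],
    [0.9,1.6,0],
    [0,0,0],
    [0,0,0]
  ],
  "angular": [
    [0,0,0],
    [0,0,0],
    [0,0,0],
    [0,0,0],
    [0,0,0],
    [0,0,0],
    [0,0,0],
    [0,0,0],
    [0,0,0],
    [0,0,0],
    [0,0,0],
    [0,0,0],
    [0,0,0],
    [0,0,0]
  ]
}}

```text
clock: 6.35
position: [0.5946, 0.0995, 0.2003]
ee_rot: [2.335, 2.101, -0.002]
force: [-1.3, -0.2, -1.0]
width: 0.336
gripper_force: 40.0
```

```bash
python3 - <<'E'
from h import *
np.set_printoptions(precision=4,suppress=True)
s=arm.observe();print(s['clock'],s['position'],s['width'],s['gripper_force'],s['force'])
for k,n in enumerate(('wrist','wrist','scene')):
    p=snap(n,n+'2.png')
    for l,z in(('red_cap',0),('open_collar',.03),('purge_block',0)):
        for r in arm.place_of(l,p)[:2]:print(n,l,r['conf'],np.array(r['centre'])*[640,480],atz(p,r['centre'],z))
E
```

```text
6.35 [0.5946 0.0995 0.2003] 0.3356142407192055 39.99725343564023 [-1.2726 -0.1673 -1.0117]
wrist red_cap 0.67 [322.816 269.808] [0.5911 0.0451 0.    ]
wrist open_collar 0.67 [317.504 165.696] [0.5968 0.1446 0.03  ]
wrist purge_block 0.6 [289.984 103.584] [0.5785 0.1971 0.    ]
wrist red_cap 0.66 [323.072 269.28 ] [0.5913 0.0459 0.    ]
wrist open_collar 0.98 [317.632 168.   ] [0.5966 0.143  0.03  ]
scene red_cap 0.87 [383.872 189.312] [0.7373 0.2514 0.    ]
scene open_collar 0.72 [363.904 235.008] [0.5988 0.1426 0.03  ]
scene purge_block 0.56 [339.008 232.176] [0.5837 0.1982 0.    ]
```

View pics/wrist2.png

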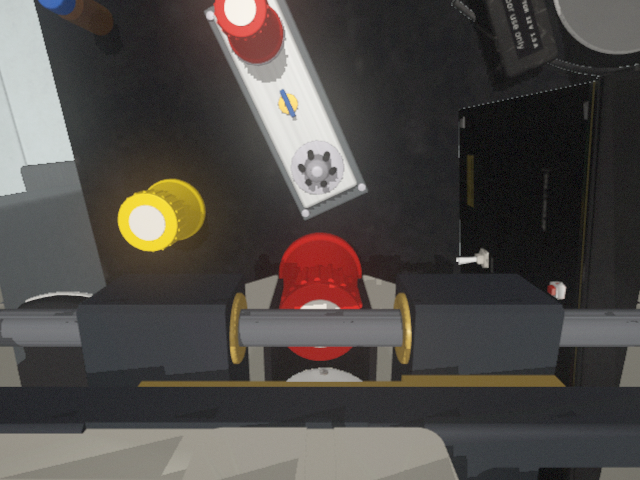

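Wrist view: the cap is held upright with its mouth around (321,270). The open collar is centred near (318,168), with the cone tip near (317,171).

```bash
python3 - <<'E'
from h import *
np.set_printoptions(precision=4,suppress=True)
p=snap('wrist');f=p['frame']
crop=cv2.resize(f[120:360,240:400],None,fx=2.5*1,fy=2.5,interpolation=cv2.INTER_CUBIC)
cv2.imwrite('pics/crop2.png',cv2.cvtColor(crop,cv2.COLOR_RGB2BGR))
print('tip',atz(p,(317/640,171/480),.066),'collar',atz(p,(318/640,167/480),.03))
s=arm.observe();T=p['T']
def proj(q): c=T[:3,:3].T@(np.array(q)-T[:3,3]);v=p['mtx']@c;return v[:2]/v[2]
x,y,z=s['position'];print('pred mouth',proj([x,y,z-.037]),'coll',proj([.596,.144,.03]))
for r in (.021,):
  for a in(0,90,180,270):
    a=np.radians(a);print(proj([x+r*np.cos(a),y+r*np.sin(a),z-.037]),proj([.596+.022*np.cos(a),.144+.022*np.sin(a),.03]))
t=[proj(atz(p,(0,0),0))]
R_=arm.trace('red_cap',p)
for r in R_[:2]:
    m=r['region'];ys,xs=np.nonzero(m);print(r['conf'],xs.min(),xs.max(),ys.min(),ys.max())
E
```

```text
tip [0.5972 0.144  0.066 ] collar [0.5978 0.1443 0.03  ]
pred mouth [320.8979 271.6981] coll [315.8648 167.5642]
[361.3599 267.697 ] [342.7329 164.7262]
[316.6121 232.4184] [312.9538 139.8903]
[280.6457 275.6783] [289.0893 170.3924]
[324.9718 309.0351] [318.6792 194.3206]
0.71 279 360 232 361
```

View pics/crop2.png

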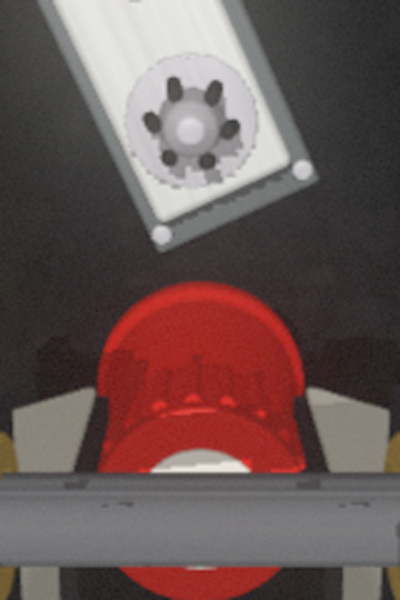

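The held cap matches its predicted outline to within 1 px, so I'm moving over the spigot and down to just above contact.

{"name": "carry_out", "arguments": {
  "claw": [0,0,0,0,0,0,0,0,0,0,0,0],
  "delta_pos": [
    [1.5,-0.1,0],
    [1.9,-0.1,0],
    [1.0,0,0],
    [0,0,1],
    [0,0,2],
    [0,0,2],
    [0,0,2],
    [0,0,1.5],
    [0,0,1.3],
    [0,0,1],
    [0,0,0],
    [0,0,0]
  ],
  "angular": [
    [0,0,0],
    [0,0,0],
    [0,0,0],
    [0,0,0],
    [0,0,0],
    [0,0,0],
    [0,0,0],
    [0,0,0],
    [0,0,0],
    [0,0,0],
    [0,0,0],
    [0,0,0]
  ]
}}

```text
clock: 8.25
position: [0.5982, 0.144, 0.0925]
ee_rot: [2.335, 2.101, 0.001]
force: [-0.3, -0.5, -0.8]
width: 0.336
gripper_force: 40.0
```

```bash
python3 - <<'E'
from h import *
np.set_printoptions(precision=4,suppress=True)
s=arm.observe();print(s['clock'],s['position'],s['width'],s['gripper_force'],s['force'],s['ft_torque'])
E
```

```text
8.25 [0.5982 0.144  0.0925] 0.33645973637289006 39.99750618115286 [-0.2614 -0.5076 -0.8386] [-0.1294  0.1395  0.0256]
```

{"name": "carry_out", "arguments": {
  "claw": [0,0,0,0,0,0,0,0],
  "delta_pos": [
    [0,-0.1,0.4],
    [0,0,0.4],
    [0,0,0.3],
    [0,0,0.3],
    [0,0,0.3],
    [0,0,0.3],
    [0,0,0],
    [0,0,0]
  ],
  "angular": [
    [0,0,0],
    [0,0,0],
    [0,0,0],
    [0,0,0],
    [0,0,0],
    [0,0,0],
    [0,0,0],
    [0,0,0]
  ]
}}

```text
clock: 9.05
position: [0.597, 0.1438, 0.0721]
ee_rot: [2.335, 2.101, -0.0]
force: [1.4, -1.6, -0.3]
width: 0.334
gripper_force: 40.0
```

```bash
python3 - <<'E'
from h import *
np.set_printoptions(precision=4,suppress=True)
s=arm.observe();print(s['position'],s['force'],s['ft_torque'])
p=snap('scene');f=p['frame']
for r in arm.place_of('red_cap',p)[:3]:print(r['conf'],np.array(r['centre'])*[640,480])
a=cv2.resize(f[160:280,260:420],None,fx=4,fy=4,interpolation=cv2.INTER_CUBIC)
cv2.imwrite('pics/s3.png',cv2.cvtColor(a,cv2.COLOR_RGB2BGR))
p=snap('wrist','wrist3.png')
E
```

```text
[0.597  0.1438 0.0721] [ 1.358  -1.611  -0.2563] [-0.7484  0.1088  0.0184]
0.94 [362.496 234.384]
```

View pics/s3.png

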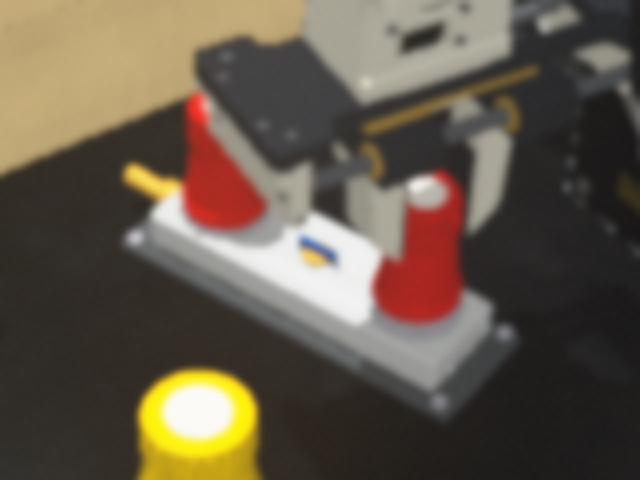

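View pics/wrist3.png

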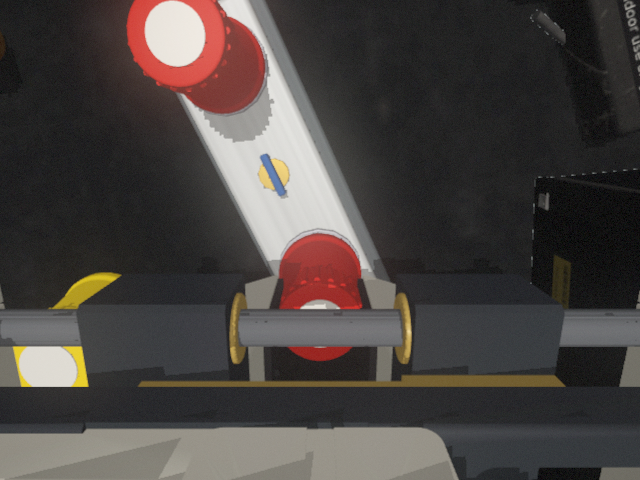

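The scene crop shows the cap over the spigot, close to the collar. In the wrist view its outline (279–361, top 233) hasn't changed, so it hasn't slipped in the grip. Pressing on.

{"name": "carry_out", "arguments": {
  "claw": [0,0,0,0,0,0],
  "delta_pos": [
    [0,0,0.2],
    [0,0,0.2],
    [0,0,0.15],
    [0,0,0.1],
    [0,0,0],
    [0,0,0]
  ],
  "angular": [
    [0,0,0],
    [0,0,0],
    [0,0,0],
    [0,0,0],
    [0,0,0],
    [0,0,0]
  ],
  "force": 50
}}

```text
clock: 9.8
position: [0.5973, 0.1439, 0.0672]
ee_rot: [2.335, 2.101, 0.002]
force: [-4.2, -4.0, 16.2]
width: 0.337
gripper_force: 50.0
```

{"name": "carry_out", "arguments": {
  "claw": [0,0,0,0,0],
  "delta_pos": [
    [0,0,0.1],
    [0,0,0.1],
    [0,0,0],
    [0,0,0],
    [0,0,0]
  ],
  "angular": [
    [0,0,0],
    [0,0,0],
    [0,0,0],
    [0,0,0],
    [0,0,0]
  ]
}}

```text
clock: 10.3
position: [0.5975, 0.1439, 0.0669]
ee_rot: [-2.335, -2.101, -0.004]
force: [-11.6, -4.4, 35.2]
width: 0.336
gripper_force: 50.0
```

It has stopped hard at z = 0.067 m with 35 N, so it's on the collar. Now I'll ease off, open and rise.

{"name": "carry_out", "arguments": {
  "claw": [0,0,9,9,9,9,9,9,9,9,9,9,9,9],
  "delta_pos": [
    [0,0,-0.15],
    [0,0,-0.1],
    [0,0,0],
    [0,0,0],
    [0,0,0],
    [0,0,0],
    [0,0,0],
    [0,0,-1],
    [0,0,-2],
    [0,0,-3],
    [0,0,-4],
    [0,0,-3],
    [0,0,0],
    [0,0,0]
  ],
  "angular": [
    [0,0,0],
    [0,0,0],
    [0,0,0],
    [0,0,0],
    [0,0,0],
    [0,0,0],
    [0,0,0],
    [0,0,0],
    [0,0,0],
    [0,0,0],
    [0,0,0],
    [0,0,0],
    [0,0,0],
    [0,0,0]
  ]
}}

```text
clock: 11.7
position: [0.5972, 0.1443, 0.1973]
ee_rot: [2.335, 2.102, 0.003]
force: [-0.6, 0.5, -0.2]
width: 0.977
gripper_force: 0.0
```

```bash
python3 - <<'E'
from h import *
np.set_printoptions(precision=4,suppress=True)
s=arm.observe();print(s['clock'],s['position'],s['width'],s['force'])
p=snap('wrist','wrist4.png');T=p['T']
for l in('red_cap','open_collar','yellow_cap'):
    for r in arm.place_of(l,p)[:3]:print(l,r['conf'],np.array(r['centre'])*[640,480],atz(p,r['centre'],.03))
p=snap('scene');f=p['frame'];T=p['T']
def proj(q): c=T[:3,:3].T@(np.array(q)-T[:3,3]);v=p['mtx']@c;return v[:2]/v[2]
for z in(.03,.035,.09,.095,.1):print(z,proj([.5965,.1434,z]))
a=cv2.resize(f[160:280,260:420],None,fx=4,fy=4,interpolation=cv2.INTER_CUBIC)
cv2.imwrite('pics/s4.png',cv2.cvtColor(a,cv2.COLOR_RGB2BGR))
E
```

```text
11.7 [0.5972 0.1443 0.1973] 0.976555018461294 [-0.6479  0.5236 -0.211 ]
red_cap 0.92 [322.816 219.12 ] [0.5996 0.1458 0.03  ]
open_collar 0.44 [294.976 156.384] [0.5826 0.1991 0.03  ]
yellow_cap 0.71 [178.88 259.2 ] [0.4735 0.1238 0.03  ]
0.03 [362.6508 235.2438]
0.035 [362.8331 233.2896]
0.09 [364.9377 210.7299]
0.095 [365.1386 208.5771]
0.1 [365.3411 206.4065]
```

View pics/s4.png

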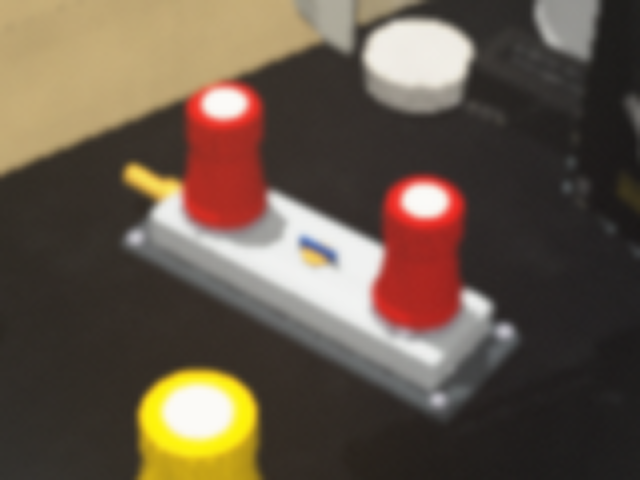

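View pics/wrist4.png

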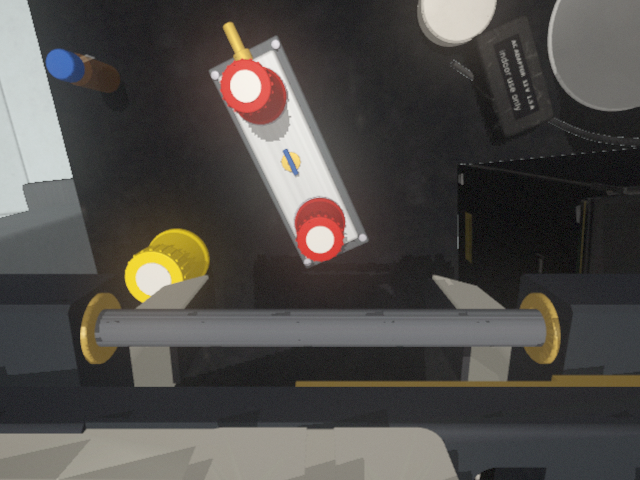

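Scene crop: the cap stands upright with its white disc at picture pixel (366,210). The prediction for fully home (top at 0.09 m) is (365,210.7). The wrist view shows it released, and the yellow cap is still standing.

```bash
python3 -c "
from cell import arm
print(arm.sign_off())"
```

```text
the job is handed in; nothing more can be done
None
```

The red cap is pressed fully home on the open spigot and released; the yellow cap was left standing where it was, and the job was handed in at about 12 s of the 38 s allowed (no verdict was returned).

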